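# Strip the membrane filter holder for drying

## Task

The filtration is finished: take the filter holder on the vacuum manifold apart from the top down, putting each piece in the middle of its own drying place before taking the next. The lid goes in the steel tray, knob up; the funnel upright over the draining post; the support disc flat in the white dish, perforated side up; the filter base in the white stem stand, stem through the hole and head fully down. Let no piece drop, and do not knock the glass beaker.

Things in the scene. Friction and masses are not known exactly. Their poses are not given: they have to be found in the camera images.
- lid: Lid, top of the stack: steel disc 44 mm wide, 5 mm thick, with a black round knob 18 mm wide. Origin on the axis at the disc's underside; z up. Disc z 0 to 5 mm, neck to 7.5, knob 7.5 to 25.5 mm (grip it there). A boss 27 mm wide reaches 4 mm below the origin into the funnel's bore; laid flat it rests on this boss. About 0.05 kg.
- funnel: Funnel: open steel tube with a foot flange, standing on the support disc, under the lid. Origin on the axis at the flange's underside; z up. Flange 50 mm wide, z 0 to 8 mm; tube 40 mm outside (grip it near the rim), 33 mm bore right through, rim at z 70 mm, on which the lid rests. About 0.16 kg. Lifts straight off.
- support_disc: Support disc: white plastic disc 56 mm wide with a perforated steel middle; its white edge shows between funnel and filter base. Origin on the axis at the flange's underside; z up. Flange z 0 to 9 mm (grip its edge); on top a perforated boss 27 mm wide up to 12 mm; underneath a boss 36 mm wide to -6 mm, loose in the base's bore; laid down it rests on this boss. About 0.05 kg.
- filter_base: Filter base, lowest loose part of the stack: steel round head 62 mm wide, 20 mm high, with a stem 12 mm wide below. Origin on the axis at the head's underside; z up. Head z 0 to 20 mm (grip its sides), bore 41 mm wide, 9 mm deep in its top; the stem tapers to 8 mm at its tip at z -34 mm and stands loosely in the manifold's port. About 0.15 kg.
- manifold: Vacuum manifold under the stack; fixed. Steel block 96 x 70 x 42 mm with a black rubber port on top (collar 46 mm wide, top at z 52 mm, hole 20 mm wide), a hose barb at its +x end, a small tap on its -y side. Origin at the centre of its underside, under the port; z up. At the start the origins of base, disc, funnel and lid are 52, 72, 81 and 151 mm above it.
- post_stand: Draining post, the funnel's place; fixed. White round foot 80 mm wide, 8 mm thick, with an upright steel post 12 mm wide in its middle, round tip at z 65 mm. Origin at the centre of the underside, on the post's axis; z up. The funnel goes down over the post and rests on three low ribs, its origin then 11 mm above this one.
- stem_stand: Stem stand, the filter base's place; fixed. White plate 84 x 84 mm, 6 mm thick, top at z 52 mm, on four steel legs, with a 27 mm round hole in its middle, open below. Origin on the bench under the hole's centre; z up. The stem goes down through the hole until the head rests on the plate, the base's origin then 52 mm above this one.
- dish: White porcelain dish, the support disc's place; fixed. Round, 114 mm wide at the rim, 11 mm high, inner floor about 100 mm wide, 3 mm above the origin. Origin at the centre of its underside; z up. With the support disc lying in it the disc's origin is 9 mm above this one.
- tray: Shallow rectangular steel tray, the lid's place; fixed. 110 x 90 mm (x, y), 12 mm high, walls 3 mm, inner floor 3 mm above the origin. Origin at the centre of its underside; z up. With the lid lying in it the lid's origin is 7 mm above this one.
- beaker_1: Empty glass beaker, 54 mm wide, 69 mm high, standing loose behind the work; a bystander not to be knocked. Origin at the centre of its underside; z up.
Mind the look-alikes: they are no part of the job. Leave any purple look-alike of the lid alone.

How it is judged:
By the outcome, as a careful person would: the job done as asked, in the order asked, and still so for the second after the job is handed in, with the robot touching nothing.
It also fails if it takes over 115 s, if anything falls off the work surface, if the arm or the gripper's body presses on something with over 40 N, if the wrist force passes 120 N, or if a joint passes its speed limit or range.

## Robot

A 6-joint arm with a two-finger parallel gripper is mounted at the origin on a cart in front of the work surface, level with it; the furniture and walls round the work are solid. World frame = base frame: x ahead of the robot, y to its left, z up, the work surface at z = 0. Lengths are in mm, angles in rad, forces in N, time in s.
With the tool pointing down it reaches from about 350 to 875 mm from the base axis. Payload 4.2 kg.
Tool frame: the origin (TCP) lies between the finger pads; the fingertips stand 25 mm ahead of it and the grasp point (between the pads) lies 6 mm ahead of it; z points along the fingers, y is the line along which they close (so a half turn about z gives the same grasp; the last joint's range is limited). The gripper opens to 87 mm and grips with 3 to 60 N. Pads are 19 mm wide; open, the fingers measure 117 mm over their backs; the gripper's body (75 mm by 190 mm) begins 51 mm behind the grasp point.
Start: joints at [1.483, 0.385, 0.008, 0, -1.194, -0.259], TCP at [212.398, 587.781, 215.05] pointing down, gripper open.
Joint ranges: [-3.14, 3.14], [-1.21, 2.06], [-1.07, 1.41], [-3.16, 2.05], [-2.99, -0.16], [-3.1, 3.1]. Speed limits (rad/s): [2.79, 2.79, 3.14, 3.14, 3.14, 3.14].

## Interface

Orientations are given as [roll, pitch, yaw] about the fixed x, y, z axes, in that order (R = Rz(yaw) Ry(pitch) Rx(roll)).
In Python, from cell import bot gives the robot as it stands. The module is installed in compiled form; this text tells all that it offers.
- The arm moves only by the shell command python3 -m jog 'ROWS' [OPENING] [FORCE]. ROWS is JSON, a list of rows, each a list of 2 entries, a list of its own where there are three numbers: the shift along the world's x, y, z in units of 30 mm (1.0 is 30 mm), then the turn, a rotation vector about the world's x, y, z in units of 5 degrees (1.0 is 5 degrees). In form: [[[x, y, z], [rx, ry, rz]], ...]. A call has 1 to 8 rows; each row shifts and turns the commanded pose from where the row before left it; what a row does not reach is not made up. A row lasts 1/10 s, in which the tool goes at most 50 mm and 8.59 degrees, less where a joint would pass 70% of its speed; a pose out of reach is approached as far as the arm can. A call is refused whole if a number of a shift passes 1 or a number of a turn 1, either way. A call with a gripper value outside its range is refused whole. OPENING is the opening, from 0 (shut) to 1 (fully open), set as the call begins (- or left out, the last holds). The fingers move at their own pace and stop on an object; FORCE is the grip in N (left out, the last holds). Time passes only in rows, so rows that do not move let the fingers close. It gives the time, the measured TCP pose, the force, the opening and the grip force at its end, in the units of the state.
- bot.sense(): the state, without advancing time (a new reading comes with each control period).
- bot.get_image(name): name is "scene" or "top" or "wrist"; returns the picture (384x512x3 uint8, red, green, blue); there is no depth.
- bot.camera_model(name): a dict with "K" (3x3 intrinsics, pixels), "extrinsics" (4x4, takes a point from camera to world coordinates). Camera axes: x right, y down, z forward; pixel columns grow to the right and rows downward; lengths in mm; the calibration is good to about 2 mm. The wrist camera is an equidistant fisheye: a pixel r from the principal point sees the ray r / f radians off the axis. A picture is of the moment at which its call begins: read the wrist's pose just before it. camera_model takes no time and is no camera call; for the wrist camera it gives the pose at the moment of the call.
- bot.close_job(): hands the job in; it is judged then, once.
The state is a dict: "clock": time; "joint_pos": joint angles; "qd": joint speeds; "tau": joint torques, N m; "ee_pos": TCP position; "tool_rot": TCP orientation; "ft_force": force on the tool from outside, world axes, zero at the start; "ft_torque": the same for the moment, N m; "gripper_width": finger opening in mm; "grip_force": force on a finger pad.
Only numpy, scipy, OpenCV 4.12 (cv2) and the standard library are available. Lean on these libraries where they do the work, as an engineer would, in place of code of your own. Each camera call takes 0.05 s, during which the arm holds its last target. There are 200 camera calls.

## Working session

There is one attempt and no reset: what is moved stays moved. The work goes in short steps, Python scripts to look and compute and a shell command to move; the robot and the scene stay as the last step left them, time stands still between calls to the robot, and variables do not carry over. Pictures are saved under pics/ and viewed, at most 14 in all, crops included, and the job is handed in when it is done.

```bash
mkdir -p pics; cat > h.py <<'E'
from cell import bot
import numpy as np, cv2
def save(n,f,crop=None,s=1):
    im=bot.get_image(n)[:,:,::-1].copy()
    cv2.imwrite('pics/full_'+f,im)
    if crop: x0,y0,x1,y1=crop; im=im[y0:y1,x0:x1]
    if s!=1: im=cv2.resize(im,None,fx=s,fy=s,interpolation=cv2.INTER_CUBIC)
    cv2.imwrite('pics/'+f,im)
def ray(m,u,v,fish=False):
    K=np.array(m['K']);T=np.array(m['extrinsics'])
    x=(u-K[0,2])/K[0,0];y=(v-K[1,2])/K[1,1]
    if fish:
        r=np.hypot(x,y);d=np.array([0,0,1.]) if r<1e-9 else np.array([x/r*np.sin(r),y/r*np.sin(r),np.cos(r)])
    else: d=np.array([x,y,1.])
    d=T[:3,:3]@d;return T[:3,3],d/np.linalg.norm(d)
def atz(m,u,v,z,fish=False):
    o,d=ray(m,u,v,fish);return o+d*(z-o[2])/d[2]
def tri(rs):
    A=0;b=0
    for o,d in rs:
        P=np.eye(3)-np.outer(d,d);A=A+P;b=b+P@o
    p=np.linalg.solve(A,b);return p,[np.linalg.norm((np.eye(3)-np.outer(d,d))@(p-o)) for o,d in rs]
def proj(m,p,fish=False):
    K=np.array(m['K']);T=np.array(m['extrinsics'])
    c=T[:3,:3].T@(np.array(p,float)-T[:3,3])
    if fish:
        t=np.arctan2(np.hypot(c[0],c[1]),c[2]);h=np.hypot(c[0],c[1])+1e-12;x,y=c[0]/h*t,c[1]/h*t
    else: x,y=c[0]/c[2],c[1]/c[2]
    return np.array([K[0,0]*x+K[0,2],K[1,1]*y+K[1,2]])
E
python3 - <<'E'
from h import *
np.set_printoptions(precision=2,suppress=True)
for n in('scene','top'):
    save(n,n+'1.png',s=1.5)
    m=bot.camera_model(n);print(n,np.array(m['K']),np.array(m['extrinsics']))
m=bot.camera_model('wrist');print(np.array(m['K']),np.array(m['extrinsics']))
print(bot.sense())
E
```

```text
scene [[462.81   0.   257.22]
 [  0.   462.81 196.64]
 [  0.     0.     1.  ]] [[   0.68   -0.37    0.63  -34.01]
 [  -0.73   -0.35    0.59 -485.43]
 [   0.01   -0.86   -0.51  618.56]
 [   0.      0.      0.      1.  ]]
top [[352.61   0.   254.37]
 [  0.   352.61 189.31]
 [  0.     0.     1.  ]] [[   0.01   -0.99    0.12  493.55]
 [  -1.     -0.01    0.01  125.74]
 [  -0.01   -0.12   -0.99 1006.49]
 [   0.      0.      0.      1.  ]]
[[297.32   0.   251.25]
 [  0.   297.32 192.34]
 [  0.     0.     1.  ]] [[ -0.34  -0.91  -0.24 277.01]
 [ -0.94   0.33   0.08 563.35]
 [  0.     0.26  -0.97 383.65]
 [  0.     0.     0.     1.  ]]
{'clock': 0.1, 'joint_pos': array([ 1.48,  0.39,  0.01, -0.  , -1.19, -0.26]), 'qd': array([-0., -0.,  0.,  0.,  0.,  0.]), 'tau': array([ -0.  , -39.17,  18.79,   4.23,   0.01,  -0.  ]), 'ee_pos': array([212.23, 587.28, 214.06]), 'tool_rot': array([ 3.14, -0.  , -0.35]), 'ft_force': array([-0.17, -0.06, -0.21]), 'ft_torque': array([ 0.02, -0.02,  0.05]), 'grip_force': 0.0, 'gripper_width': 86.92310333050823}
```

View pics/scene1.png

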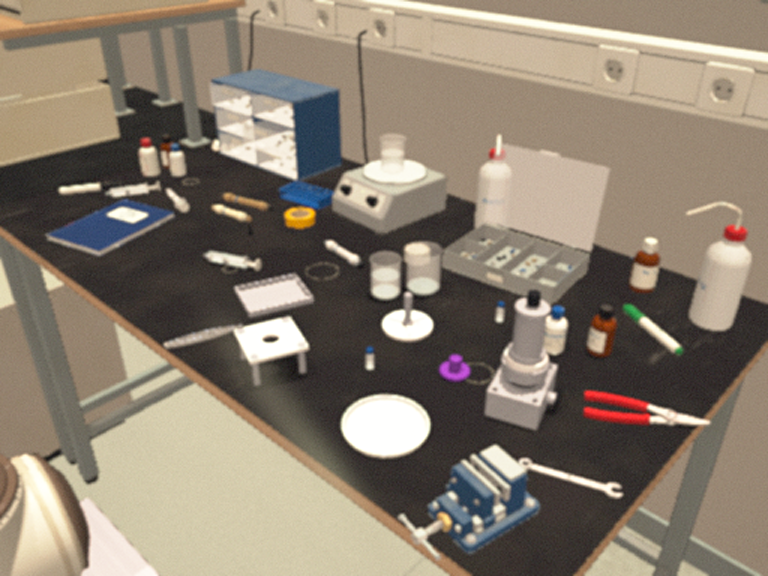

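View pics/top1.png

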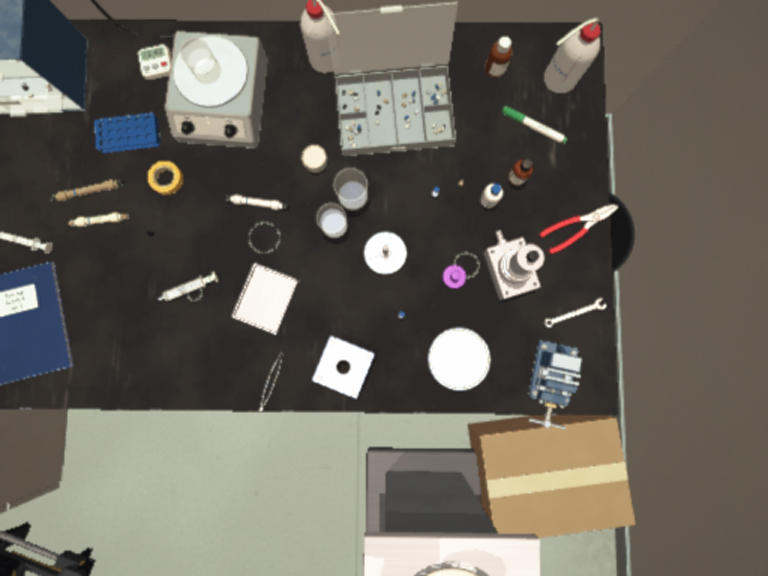

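The scene picture shows the stack at (530,340), post stand (407,322), stem stand (271,338), tray (274,295), dish (386,426), beakers (385,275) and (422,268), and a purple lid look-alike at (455,368). The real lid is the grey disc with a black knob on top of the stack, at scene (533,298) and top (531,257). I'll enlarge both views.

```bash
python3 - <<'E'
import cv2
t=cv2.imread('pics/full_top1.png');s=cv2.imread('pics/full_scene1.png')
cv2.imwrite('pics/tc.png',cv2.resize(t[125:275,145:375],None,fx=3.4,fy=3.4,interpolation=cv2.INTER_CUBIC))
cv2.imwrite('pics/sc.png',cv2.resize(s[160:310,150:380],None,fx=3.4,fy=3.4,interpolation=cv2.INTER_CUBIC))
E
```

```text
(no output)
```

View pics/tc.png

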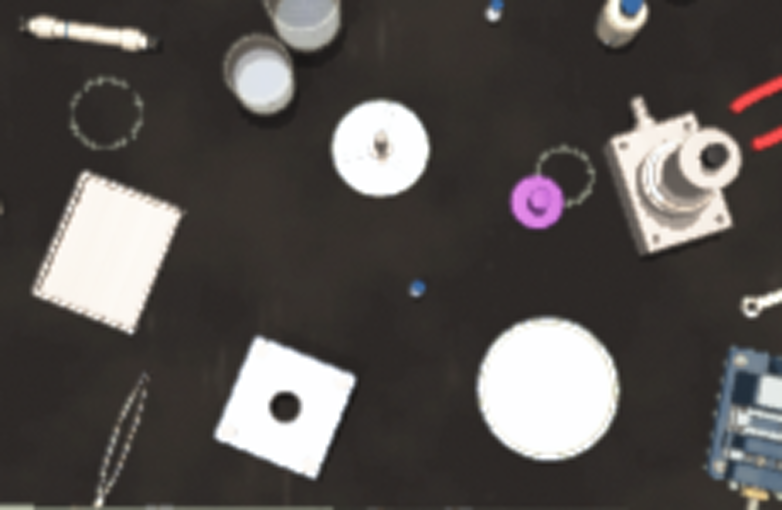

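View pics/sc.png

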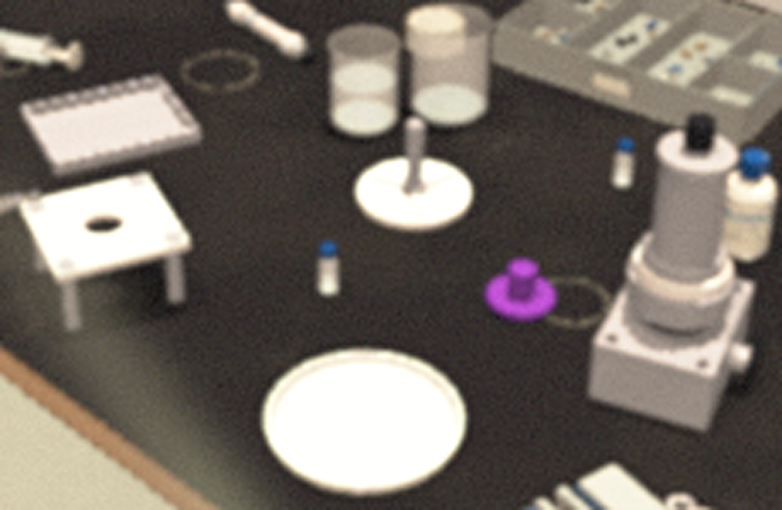

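The top crop shows the lid with its black knob at (715,154), post foot (381,148), dish (548,389), stem-stand hole (286,407), and tray (108,252). The scene crop shows the knob top at (701,122), post tip (414,123), foot (414,192), dish (365,419), hole (104,223), and tray (110,122). The purple lid at (538,202) is the look-alike; the true lid is the grey one with the black knob on the stack.

```bash
python3 - <<'E'
from h import *
np.set_printoptions(precision=1,suppress=True)
a=bot.camera_model('top');b=bot.camera_model('scene')
T=lambda x,y:(145+(x+.5)/3.4-.5,125+(y+.5)/3.4-.5)
S=lambda x,y:(150+(x+.5)/3.4-.5,160+(y+.5)/3.4-.5)
for n,t,s,z in [('knobtop',(716,153),(701,123),None),('foot',(381,148),(414,192),8),('tip',(381,138),(414,121),65),('dish',(548,389),(365,419),11),('hole',(286,407),(104,223),52),('tray',(108.5,252),(110,124),12),('beaker rim',(259,71),(364,42),69),('purple knob',(538,200),(522,266),25)]:
    ra=ray(a,*T(*t));rb=ray(b,*S(*s));p,e=tri([ra,rb]);print(n,p,np.array(e))
    if z: print('   at z',atz(a,*T(*t),z),atz(b,*S(*s),z))
for c in [(84,171),(183,210),(133,333),(34,294)]: print('tray',atz(a,*T(*c),12))
for c in [(259,336),(355,378),(317,478),(215,437)]: print('stand',atz(a,*T(*c),52))
for c in [(608,141),(692,113),(733,224),(645,255)]: print('manif',atz(a,*T(*c),42))
m=bot.camera_model('wrist');s=bot.sense()
from scipy.spatial.transform import Rotation as R
Rt=R.from_euler('xyz',s['tool_rot']).as_matrix();M=np.array(m['extrinsics'])
print(Rt.T@(M[:3,3]-s['ee_pos']));print(Rt.T@M[:3,:3])
E
```

```text
knobtop [ 641.3 -109.3  171.9] [0.4 0.4]
foot [672.6 126.9   4.1] [0.4 0.4]
   at z [671.6 127.2   8. ] [668.4 122.8   8. ]
tip [670.2 126.8  63.8] [0.6 0.6]
   at z [669.5 127.2  65. ] [669.2 125.1  65. ]
dish [472.  -13.2   6.4] [0.8 0.8]
   at z [471.6 -12.   11. ] [468.9 -17.2  11. ]
hole [456.5 199.8  50.4] [0.4 0.4]
   at z [456.2 199.9  52. ] [455.4 197.5  52. ]
tray [581.7 354.7   5.7] [0.5 0.5]
   at z [580.8 353.5  12. ] [575.7 345.6  12. ]
beaker rim [722.9 224.5  69.4] [1.2 1.2]
   at z [722.2 225.3  69. ] [724.5 224.4  69. ]
purple knob [626.9  -3.4  28.6] [1.5 1.5]
   at z [626.3  -2.8  25. ] [632.3  -1.4  25. ]
tray [648.9 376.6  12. ]
tray [616.7 292.4  12. ]
tray [513.7 330.8  12. ]
tray [545.1 414.2  12. ]
stand [511.6 222.4  52. ]
stand [479.4 145.9  52. ]
stand [401.6 174.6  52. ]
stand [432.3 255.3  52. ]
manif [673.1 -57.8  42. ]
manif [ 696.9 -126.7   42. ]
manif [ 606.  -157.9   42. ]
manif [580.1 -86.5  42. ]
[  69.1    0.8 -169.6]
[[-0.  -1.  -0.3]
 [ 1.  -0.   0. ]
 [-0.  -0.3  1. ]]
```

Triangulated heights match the text (knob top 172 against 176, hole 50 against 52, post tip 64 against 65). I'll survey with the wrist camera on the way, tray first.

```bash
python3 -m jog '[[[0.5,-0.3,0.3],[0,0,0]],[[0.95,-0.6,0.3],[0,0,0]],[[0.95,-0.6,0.3],[0,0,0]],[[0.95,-0.6,0.3],[0,0,0]],[[0.95,-0.6,0.3],[0,0,0]],[[0.95,-0.6,0.3],[0,0,0]],[[0.95,-0.6,0],[0,0,0]],[[0.95,-0.6,0],[0,0,0]]]' 1
python3 -m jog '[[[0.95,-0.6,0],[0,0,0]],[[0.95,-0.6,0],[0,0,0]],[[0.95,-0.6,0],[0,0,0]],[[0.95,-0.6,0],[0,0,0]],[[0.95,-0.6,0],[0,0,0]],[[0.5,-0.4,0],[0,0,0]],[[0,0,0],[0,0,0]],[[0,0,0],[0,0,0]]]'
cat > w.py <<'E'
from h import *
import pickle,sys
def snap(f):
    m=bot.camera_model('wrist');s=bot.sense();save('wrist',f+'.png')
    pickle.dump((np.array(m['K']),np.array(m['extrinsics']),s['ee_pos']),open('pics/'+f+'.pkl','wb'));print(s['ee_pos'],s['tool_rot'])
def load(f):
    K,E,p=pickle.load(open('pics/'+f+'.pkl','rb'));return dict(K=K,extrinsics=E)
if __name__=='__main__': snap(sys.argv[1])
E
python3 w.py wtray
python3 -m jog '[[[0.3,-0.9,0],[0,0,0]],[[0.4,-0.95,0],[0,0,0]],[[0.4,-0.95,0],[0,0,0]],[[0.4,-0.95,0],[0,0,0]],[[0.4,-0.95,0],[0,0,0]],[[0.4,-0.95,0],[0,0,0]],[[0.4,-0.95,0],[0,0,0]],[[0.3,-0.9,0],[0,0,0]]]'
python3 -m jog '[[[0,0,0],[0,0,0]],[[0,0,0],[0,0,0]]]'
python3 w.py wpost
```

```text
clock: 0.9
ee_pos: [428.5, 451.3, 269.9]
tool_rot: [-3.141, -0.0, -0.347]
ft_force: [-1.7, 1.3, 0.1]
gripper_width: 86.9
grip_force: 0.0
clock: 1.7
ee_pos: [584.3, 350.4, 268.9]
tool_rot: [3.141, 0.001, -0.348]
ft_force: [0.1, -0.1, -0.1]
gripper_width: 87.3
grip_force: 0.0
[584.29830899 350.35744144 268.91846943] [ 3.14129240e+00  5.10565991e-04 -3.47521001e-01]
clock: 2.55
ee_pos: [674.1, 126.0, 269.4]
tool_rot: [-3.141, -0.0, -0.345]
ft_force: [0.0, 0.1, 1.3]
gripper_width: 86.7
grip_force: 0.0
clock: 2.75
ee_pos: [673.9, 126.4, 269.3]
tool_rot: [-3.141, 0.0, -0.346]
ft_force: [-0.2, 0.7, 0.5]
gripper_width: 87.4
grip_force: 0.0
[673.93183726 126.43161348 269.30871645] [-3.14117478e+00  2.56872186e-05 -3.46308477e-01]
```

```bash
python3 -m jog '[[[-0.9,0.3,0],[0,0,0]],[[-0.9,0.3,0],[0,0,0]],[[-0.9,0.3,0],[0,0,0]],[[-0.9,0.3,0],[0,0,0]],[[-0.9,0.3,0],[0,0,0]],[[-0.9,0.3,0],[0,0,0]],[[-0.9,0.3,0],[0,0,0]],[[-0.9,0.3,0],[0,0,0]]]'
python3 -m jog '[[[0,0,0],[0,0,0]],[[0,0,0],[0,0,0]]]' >/dev/null
python3 w.py wstand
python3 -m jog '[[[0.1,-0.9,0],[0,0,0]],[[0.1,-0.9,0],[0,0,0]],[[0.1,-0.9,0],[0,0,0]],[[0.1,-0.9,0],[0,0,0]],[[0.1,-0.9,0],[0,0,0]],[[0,-0.9,0],[0,0,0]],[[0,-0.9,0],[0,0,0]],[[0,-0.8,0],[0,0,0]]]' >/dev/null
python3 -m jog '[[[0,0,0],[0,0,0]],[[0,0,0],[0,0,0]]]' >/dev/null
python3 w.py wdish
python3 -m jog '[[[0.8,-0.45,0],[0,0,0]],[[0.8,-0.45,0],[0,0,0]],[[0.8,-0.45,0],[0,0,0]],[[0.8,-0.45,0],[0,0,0]],[[0.8,-0.45,0],[0,0,0]],[[0.8,-0.45,0],[0,0,0]],[[0.8,-0.45,0],[0,0,0]],[[0,0,0],[0,0,0]]]' >/dev/null
python3 -m jog '[[[0,0,0],[0,0,0]],[[0,0,0],[0,0,0]]]'
python3 w.py wlid
python3 - <<'E'
import cv2,numpy as np
r=[]
for f,h in (('wtray','tray'),('wpost','post'),('wstand','stand'),('wdish','dish')):
    im=cv2.imread(f'pics/{f}.png');r.append(im[80:380,56:456])
o=np.vstack([np.hstack(r[:2]),np.hstack(r[2:])]);print(o.shape);cv2.imwrite('pics/mos.png',o)
im=cv2.imread('pics/wlid.png')[60:380,56:456];cv2.imwrite('pics/wlid2.png',cv2.resize(im,None,fx=1.85,fy=1.85,interpolation=cv2.INTER_CUBIC))
E
```

```text
clock: 3.6
ee_pos: [456.4, 199.3, 269.4]
tool_rot: [-3.141, -0.0, -0.344]
ft_force: [0.4, 1.2, -0.8]
gripper_width: 87.0
grip_force: 0.0
[457.74616548 199.05908344 269.79998381] [-3.14014798e+00 -9.57017845e-04 -3.43423645e-01]
[473.90776407 -15.63137622 268.82060618] [ 3.14147493e+00  2.69927530e-04 -3.48517006e-01]
clock: 5.9
ee_pos: [641.0, -108.8, 269.0]
tool_rot: [3.142, 0.0, -0.346]
ft_force: [0.4, 0.1, 0.8]
gripper_width: 87.3
grip_force: 0.0
[ 641.04451842 -108.80619809  269.01386   ] [ 3.14154246e+00  4.40466239e-04 -3.45700751e-01]
(600, 800, 3)
```

View pics/mos.png

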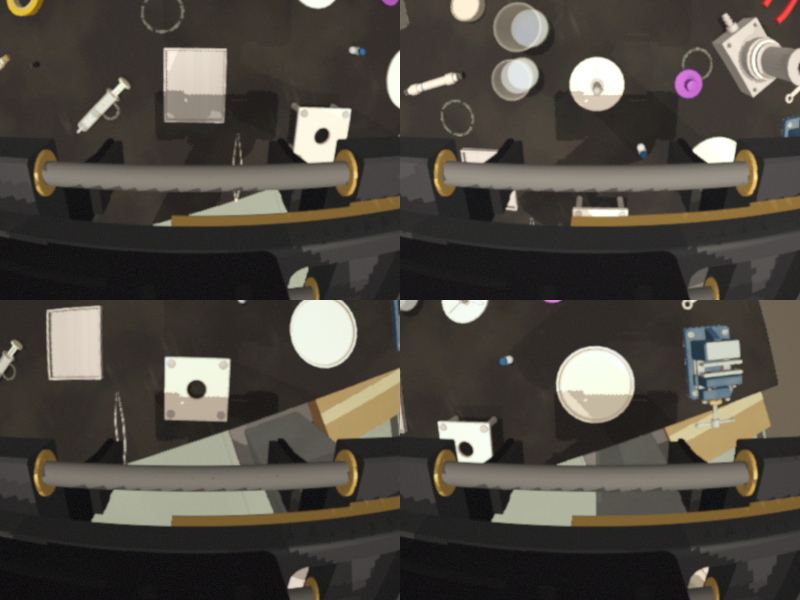

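View pics/wlid2.png

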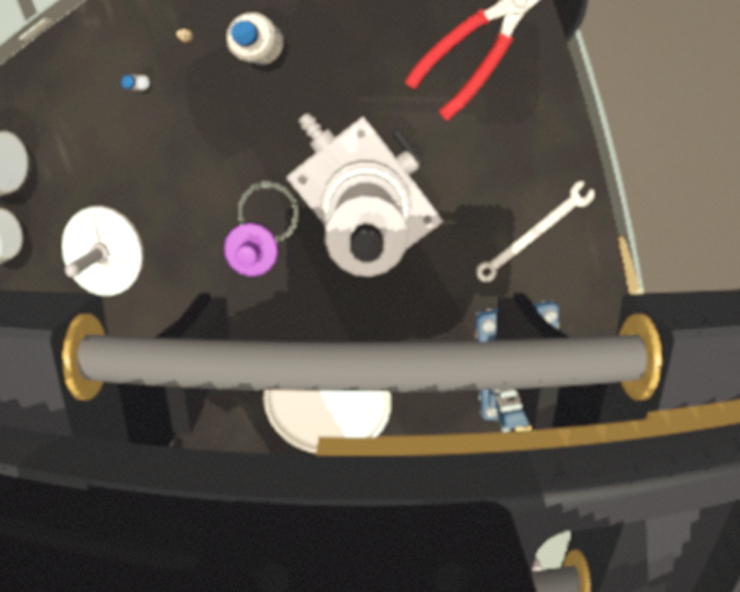

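The mosaic shows the tray centred at (195,86), post foot (597,84), stand hole (197,389), and dish (595,385). The lid view shows the black knob at (367,243) on the grey disc at about (366,235), with the purple look-alike at (250,250).

```bash
python3 - <<'E'
from w import *
np.set_printoptions(precision=1,suppress=True)
a=bot.camera_model('top');b=bot.camera_model('scene')
T=lambda x,y:(145+(x+.5)/3.4-.5,125+(y+.5)/3.4-.5)
S=lambda x,y:(150+(x+.5)/3.4-.5,160+(y+.5)/3.4-.5)
for n,f,w,t,s,z in [('tray','wtray',(195,86),(108.5,252),(110,124),12),('foot','wpost',(197,84),(381,148),(414,192),8),('hole','wstand',(197,89),(286,407),(104,223),52),('dish','wdish',(195.5,84.5),(548,389),(365,419),11),('knob','wlid',(367/1.85,245/1.85-20),(716,153),(701,123),176.5)]:
    m=load(f);u,v=w[0]+56,w[1]+80
    rs=[ray(m,u,v,True),ray(a,*T(*t)),ray(b,*S(*s))]
    print(n,'wrist@z',atz(m,u,v,z,True)[:2],'w+top',tri(rs[:2])[0],'all',*tri(rs))
# purple lid/post tip from wlid vs wpost
m=load('wlid');p=load('wpost')
print('tip',tri([ray(m,56+70/1.85,60+269/1.85,True),ray(a,*T(381,138)),ray(b,*S(414,121))]))
E
```

```text
tray wrist@z [579.8 350.8] w+top [580.6 351.1  19.5] all [580.2 352.4   8. ] [np.float64(1.6986754938327928), np.float64(2.1472512590999138), np.float64(0.7876589544667668)]
foot wrist@z [670.8 123.5] w+top [671.1 125.4   8.8] all [671.2 125.4   5.8] [np.float64(1.8661429794600009), np.float64(2.0265392488166936), np.float64(0.24086838377732248)]
hole wrist@z [455.4 196.4] w+top [456.9 197.5  62.3] all [455.8 198.1  51.7] [np.float64(1.7781244855581841), np.float64(1.8686972750976845), np.float64(0.1375450592665132)]
dish wrist@z [471.2 -16.5] w+top [470.1 -14.9  -4. ] all [471.3 -14.5   7.3] [np.float64(1.9522937073399453), np.float64(1.963195179131767), np.float64(0.5007346279726688)]
knob wrist@z [ 639.3 -112.4] w+top [ 639.6 -110.5  172.4] all [ 639.7 -110.5  173.1] [np.float64(2.106861272422046), np.float64(2.1319139427845335), np.float64(0.20369966160864264)]
tip (array([671. , 126.4,  62.1]), [np.float64(1.844399088393155), np.float64(1.240498347805526), np.float64(1.4084725600177472)])
```

```bash
python3 -m jog '[[[0,-0.05,-0.6],[0,0,0]],[[0,0,-0.8],[0,0,0]],[[0,0,-0.7],[0,0,0]],[[-0.03,0,-0.4],[0,0,0]],[[0,0,-0.2],[0,0,0]],[[0,0,-0.1],[0,0,0]],[[0,0,0],[0,0,0]],[[0,0,0],[0,0,0]]]'
python3 -m jog '[[[0,0,0],[0,0,0]],[[0,0,0],[0,0,0]],[[0,0,0],[0,0,0]],[[0,0,0],[0,0,0]],[[0,0,0],[0,0,0]],[[0,0,0],[0,0,0]],[[0,0,0],[0,0,0]],[[0,0,0],[0,0,0]]]' 0.35
python3 w.py wlid3
python3 - <<'E'
import cv2
im=cv2.imread('pics/wlid3.png')[100:300,140:370];cv2.imwrite('pics/v1.png',cv2.resize(im,None,fx=3,fy=3,interpolation=cv2.INTER_CUBIC))
E
```

```text
clock: 6.75
ee_pos: [641.1, -111.2, 186.1]
tool_rot: [-3.141, -0.002, -0.347]
ft_force: [-0.3, 0.3, -0.1]
gripper_width: 87.3
grip_force: 0.0
clock: 7.55
ee_pos: [640.5, -111.2, 185.0]
tool_rot: [3.142, 0.0, -0.347]
ft_force: [0.4, -0.8, -0.7]
gripper_width: 33.9
grip_force: 0.0
[ 640.47729477 -111.23341686  185.01091933] [ 3.14158384e+00  9.52329025e-05 -3.46877182e-01]
```

View pics/v1.png

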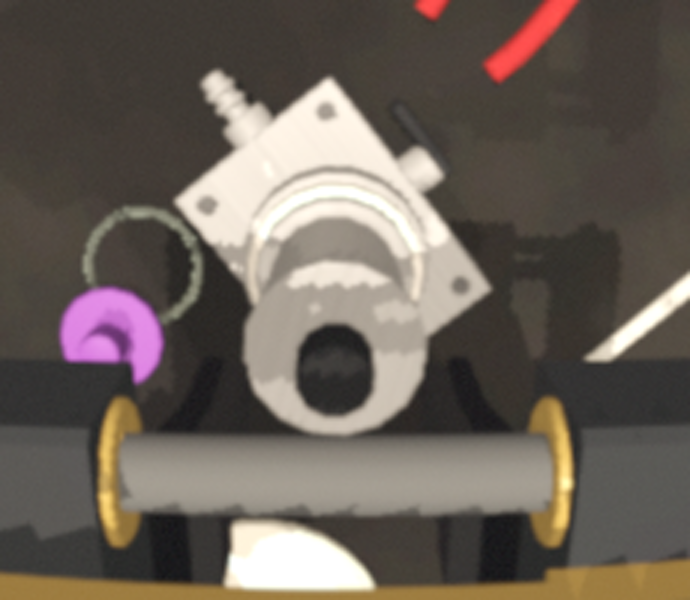

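The wrist crop shows the knob (335,370) midway between the two dark fingers (205 and 465). I'll check the fore-aft centring by projection, then grip.

```bash
python3 - <<'E'
from w import *
m=load('wlid3')
for p in [(640.5,-111.2,176.5),(640.5,-111.2,158.5),(640.5,-111.2,156)]:
    q=proj(m,p,True);print((q-[140,100])*3)
m2=load('wlid')
u,v=140+335/3,100+372/3
print(tri([ray(m,u,140 and v-5,True),ray(m2,56+367/1.85,60+245/1.85,True)]))
print(atz(m,140+335/3,100+352/3,156,True))
E
python3 -m jog '[[[0,0,0],[0,0,0]],[[0,0,0],[0,0,0]],[[0,0,0],[0,0,0]],[[0,0,0],[0,0,0]],[[0,0,0],[0,0,0]]]' 0 12
```

```text
[328.8621688  376.25071349]
[329.15373087 348.31889597]
[329.19069288 344.79507671]
(array([ 626.42080746, -108.04682691,  125.1458608 ]), [np.float64(0.36965032780872703), np.float64(0.36965032780866464)])
[ 638.33783212 -111.87323947  156.        ]
clock: 8.1
ee_pos: [640.5, -111.2, 185.1]
tool_rot: [-3.142, -0.0, -0.347]
ft_force: [0.1, -0.4, 0.4]
gripper_width: 2.6
grip_force: 0.0
```

```bash
python3 w.py wlid4
python3 - <<'E'
import cv2,numpy as np
from h import *
im=cv2.imread('pics/wlid4.png')[100:300,140:370]
s=bot.get_image('scene')[:,:,::-1][150:310,290:450]
o=np.hstack([cv2.resize(im,(400,348)),cv2.resize(s,(400,348))])
print(bot.sense()['gripper_width'],bot.sense()['grip_force'])
cv2.imwrite('pics/v2.png',o)
E
```

```text
[ 640.51012863 -111.22998172  185.07424975] [-3.14158980e+00 -5.47135164e-05 -3.46788391e-01]
0.9982202674976866 0.0
```

View pics/v2.png

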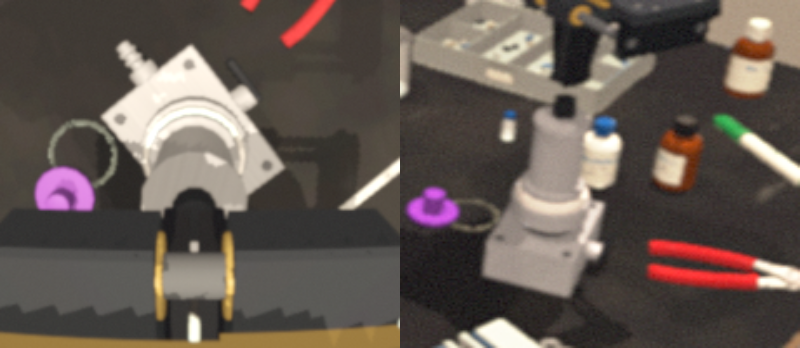

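```bash
python3 - <<'E'
from h import *
b=bot.camera_model('scene');a=bot.camera_model('top')
for p in [(640.5,-111.2,160),(640.5,-111.2,176.5),(640.5,-111.2,180),(640.5,-111.2,151),(640.5,-111.2,42)]: print(p,(proj(b,p)-[290,150])*[2.5,348/160]+[400,0])
im=bot.get_image('scene')[:,:,::-1][170:220,330:390];cv2.imwrite('pics/v3.png',cv2.resize(im,(720,600),interpolation=cv2.INTER_CUBIC))
E
```

```text
(640.5, -111.2, 160) [563.69412396 112.67218163]
(640.5, -111.2, 176.5) [566.20450768  96.39188091]
(640.5, -111.2, 180) [566.74332314  92.89756344]
(640.5, -111.2, 151) [562.3451615  121.42045152]
(640.5, -111.2, 42) [547.06356625 220.52441063]
```

View pics/v3.png

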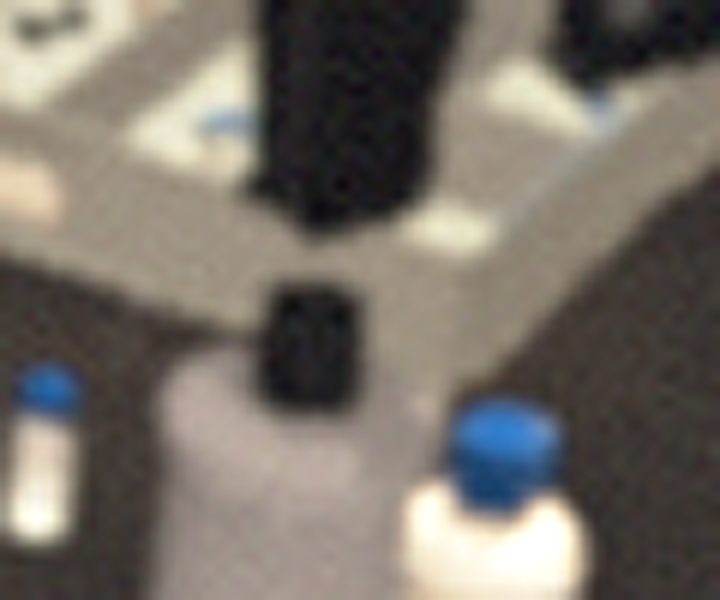

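The knob is exactly where I measured it, but the fingertips closed above it: their visible ends sit near TCP height, not 25 mm ahead. Nothing was touched. I'll open, go 22 mm lower, and check from the scene camera before closing.

```bash
python3 -m jog '[[[0,0,0],[0,0,0]],[[0,0,0],[0,0,0]],[[0,0,0],[0,0,0]],[[0,0,0],[0,0,0]],[[0,0,0],[0,0,0]],[[0,0,0],[0,0,0]],[[0,0,0],[0,0,0]],[[0,0,0],[0,0,0]]]' 0.7
python3 -m jog '[[[0,0,-0.15],[0,0,0]],[[0,0,-0.2],[0,0,0]],[[0,0,-0.2],[0,0,0]],[[0,0,-0.2],[0,0,0]],[[0,0,0],[0,0,0]],[[0,0,0],[0,0,0]]]'
python3 w.py wlid5
python3 - <<'E'
import cv2,numpy as np
from h import *
im=cv2.imread('pics/wlid5.png')[100:300,140:370]
s=bot.get_image('scene')[:,:,::-1][160:230,320:400]
o=np.hstack([cv2.resize(im,(400,348)),cv2.resize(s,(400,350),interpolation=cv2.INTER_CUBIC)[:348]])
cv2.imwrite('pics/v4.png',o)
E
```

```text
clock: 9.05
ee_pos: [640.5, -111.2, 185.1]
tool_rot: [3.142, -0.0, -0.347]
ft_force: [0.5, 1.1, 0.9]
gripper_width: 55.7
grip_force: 0.0
clock: 9.65
ee_pos: [640.5, -111.3, 162.3]
tool_rot: [3.141, 0.0, -0.347]
ft_force: [-0.7, 0.2, 0.3]
gripper_width: 60.5
grip_force: 0.0
[ 640.45938814 -111.26872983  162.26838071] [ 3.14126989e+00  3.76687445e-04 -3.46737008e-01]
```

View pics/v4.png

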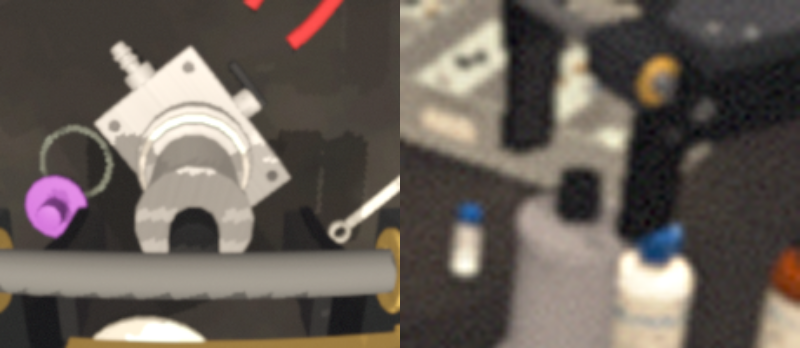

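The scene panel shows the fingertips at (527,148) and (645,235), straddling the knob at (580,195), so they are at knob height with about 7 mm overlap. I'll go 4 mm lower and close gently.

```bash
python3 -m jog '[[[-0.02,0.02,-0.1],[0,0,0]],[[0,0,-0.05],[0,0,0]],[[0,0,0],[0,0,0]]]' 
python3 -m jog '[[[0,0,0],[0,0,0]],[[0,0,0],[0,0,0]],[[0,0,0],[0,0,0]],[[0,0,0],[0,0,0]],[[0,0,0],[0,0,0]],[[0,0,0],[0,0,0]],[[0,0,0],[0,0,0]],[[0,0,0],[0,0,0]]]' 0 10
```

```text
clock: 10.05
ee_pos: [639.7, -110.5, 157.7]
tool_rot: [3.141, 0.001, -0.347]
ft_force: [0.5, -0.7, -0.2]
gripper_width: 60.8
grip_force: 0.0
clock: 10.85
ee_pos: [639.9, -110.6, 158.1]
tool_rot: [3.142, -0.0, -0.347]
ft_force: [-0.3, 0.2, 0.2]
gripper_width: 17.4
grip_force: 10.0
```

```bash
python3 -m jog '[[[0,0,0],[0,0,0]],[[0,0,0.1],[0,0,0]],[[0,0,0.2],[0,0,0]],[[0,0,0.3],[0,0,0]],[[0,0,0.5],[0,0,0]],[[0,0,0.6],[0,0,0]],[[0,0,0.6],[0,0,0]],[[0,0,0.4],[0,0,0]]]' 0 20
python3 -m jog '[[[-0.05,0.3,0],[0,0,0]],[[-0.1,0.6,0],[0,0,0]],[[-0.1,0.8,0],[0,0,0]],[[-0.1,0.9,0],[0,0,0]],[[-0.1,0.9,0],[0,0,0]],[[-0.1,0.9,0],[0,0,0]],[[-0.1,0.9,0],[0,0,0]],[[-0.1,0.9,0],[0,0,0]]]'
python3 -m jog '[[[-0.2,0.9,0],[0,0,0]],[[-0.2,0.9,0],[0,0,0]],[[-0.2,0.9,0],[0,0,0]],[[-0.2,0.9,0],[0,0,0]],[[-0.2,0.9,0],[0,0,0]],[[-0.1,0.9,0],[0,0,0]],[[-0.1,0.9,0],[0,0,0]],[[-0.1,0.9,0],[0,0,0]]]'
```

```text
clock: 11.65
ee_pos: [640.5, -110.7, 241.6]
tool_rot: [-3.141, -0.003, -0.347]
ft_force: [-0.3, 0.7, -0.7]
gripper_width: 17.3
grip_force: 20.0
clock: 12.45
ee_pos: [615.9, 77.8, 237.6]
tool_rot: [3.14, 0.002, -0.346]
ft_force: [-0.3, 1.0, -0.7]
gripper_width: 17.2
grip_force: 20.0
clock: 13.25
ee_pos: [576.4, 293.3, 237.6]
tool_rot: [3.14, 0.002, -0.346]
ft_force: [1.7, 0.1, -0.8]
gripper_width: 17.0
grip_force: 20.0
```

```bash
python3 -m jog '[[[0,0.6,0],[0,0,0]],[[0,0.4,0],[0,0,0]],[[0,0.2,0],[0,0,0]],[[0,0,0],[0,0,0]],[[0,0,0],[0,0,0]]]'
python3 w.py wl6
```

```text
clock: 13.75
ee_pos: [578.5, 326.6, 239.0]
tool_rot: [3.141, 0.0, -0.348]
ft_force: [0.1, 0.3, -0.6]
gripper_width: 17.3
grip_force: 20.0
[578.46229231 326.62765067 238.99375403] [ 3.14114729e+00  2.16431518e-04 -3.47673736e-01]
```

```bash
python3 -m jog '[[[0.06,0.4,0],[0,0,0]],[[0,0.45,-0.4],[0,0,0]],[[0,0,-0.8],[0,0,0]],[[0,0,-1],[0,0,0]],[[0,0,-1],[0,0,0]],[[0,0,-1],[0,0,0]],[[0,0,-1],[0,0,0]],[[0,0,-0.7],[0,0,0]]]'
python3 -m jog '[[[0,0,-0.4],[0,0,0]],[[0,0,-0.3],[0,0,0]],[[0,0,-0.2],[0,0,0]],[[0,0,-0.1],[0,0,0]],[[0,0,0],[0,0,0]],[[0,0,0],[0,0,0]]]'
python3 - <<'E'
from h import *
T=bot.sense();print(T['ee_pos'],T['ft_force'])
t=bot.get_image('top')[:,:,::-1][170:240,140:210];s=bot.get_image('scene')[:,:,::-1][170:240,140:240]
cv2.imwrite('pics/v5.png',np.hstack([cv2.resize(t,(330,330)),cv2.resize(s,(470,330))]))
E
```

```text
clock: 14.6
ee_pos: [578.9, 352.8, 58.4]
tool_rot: [3.138, 0.002, -0.347]
ft_force: [0.5, 0.3, -0.6]
gripper_width: 16.9
grip_force: 20.0
clock: 15.2
ee_pos: [580.7, 353.3, 33.0]
tool_rot: [-3.14, -0.001, -0.347]
ft_force: [0.5, 0.1, 0.1]
gripper_width: 16.8
grip_force: 20.0
[580.67363831 353.25804467  33.02366122] [0.46271564 0.08893846 0.12940372]
```

```bash
python3 -m jog '[[[0,-0.03,-0.2],[0,0,0]],[[0,0,-0.2],[0,0,0]],[[0,0,-0.1],[0,0,0]],[[0,0,-0.05],[0,0,0]],[[0,0,0],[0,0,0]],[[0,0,0],[0,0,0]]]'
python3 -m jog '[[[0,0,-0.03],[0,0,0]],[[0,0,0],[0,0,0]]]' | grep -E 'ee_pos|force'
python3 -m jog '[[[0,0,-0.03],[0,0,0]],[[0,0,0],[0,0,0]]]' | grep -E 'ee_pos|force'
```

```text
clock: 15.9
ee_pos: [580.3, 352.1, 15.6]
tool_rot: [-3.141, -0.0, -0.347]
ft_force: [-0.5, -0.3, 0.3]
gripper_width: 16.6
grip_force: 20.0
ee_pos: [580.2, 352.0, 14.7]
ft_force: [-0.0, 0.4, -1.1]
grip_force: 20.0
ee_pos: [580.4, 352.1, 14.1]
ft_force: [-0.9, -1.0, 1.8]
grip_force: 20.0
```

```bash
for i in 1; do python3 -m jog '[[[0,0,-0.02],[0,0,0]],[[0,0,0],[0,0,0]]]' | grep -E 'ee_pos|force'; done
python3 -m jog '[[[0,0,-0.02],[0,0,0]],[[0,0,0],[0,0,0]]]' | grep -E 'ee_pos|force'
```

```text
ee_pos: [580.4, 352.1, 14.0]
ft_force: [-1.9, 0.1, 6.1]
grip_force: 20.0
ee_pos: [580.4, 352.1, 14.0]
ft_force: [-2.4, -1.3, 8.0]
grip_force: 20.0
```

Contact is at TCP z 14.1, the lid's expected resting height. Release and retreat.

```bash
python3 -m jog '[[[0,0,0.02],[0,0,0]],[[0,0,0],[0,0,0]],[[0,0,0],[0,0,0]],[[0,0,0],[0,0,0]],[[0,0,0],[0,0,0]],[[0,0,0],[0,0,0]]]' 0.5 | tail -3
python3 -m jog '[[[0,0,0.2],[0,0,0]],[[0,0,0.5],[0,0,0]],[[0,0,0.9],[0,0,0]],[[0,0,1],[0,0,0]],[[0,0,1],[0,0,0]],[[0,0,1],[0,0,0]],[[0,0,1],[0,0,0]],[[0,0,1],[0,0,0]]]'
python3 -m jog '[[[0,0,0.8],[0,0,0]],[[0,0,0],[0,0,0]],[[0,0,0],[0,0,0]]]' 0.9
python3 w.py wl7
python3 - <<'E'
import cv2,numpy as np
im=cv2.imread('pics/wl7.png')[110:230,190:320];t=cv2.imread('pics/full_top1.png')
from h import *
s=bot.get_image('scene')[:,:,::-1][160:230,140:230]
s2=bot.get_image('scene')[:,:,::-1][180:310,310:390]
cv2.imwrite('pics/v6.png',np.hstack([cv2.resize(im,(390,360)),np.full((360,4,3),255,np.uint8),cv2.resize(s2,(222,360)),cv2.resize(s,(180,360))]))
E
```

```text
ft_force: [0.6, 0.2, -0.6]
gripper_width: 43.0
grip_force: 0.0
clock: 18.1
ee_pos: [580.2, 351.9, 214.4]
tool_rot: [-3.14, -0.001, -0.347]
ft_force: [0.5, 0.6, 0.9]
gripper_width: 43.6
grip_force: 0.0
clock: 18.4
ee_pos: [580.1, 352.1, 236.7]
tool_rot: [-3.139, -0.001, -0.347]
ft_force: [0.2, 0.6, -0.2]
gripper_width: 60.3
grip_force: 0.0
[580.11015771 352.06483997 236.72703951] [-3.13918771e+00 -6.98272163e-04 -3.46916599e-01]
```

View pics/v6.png

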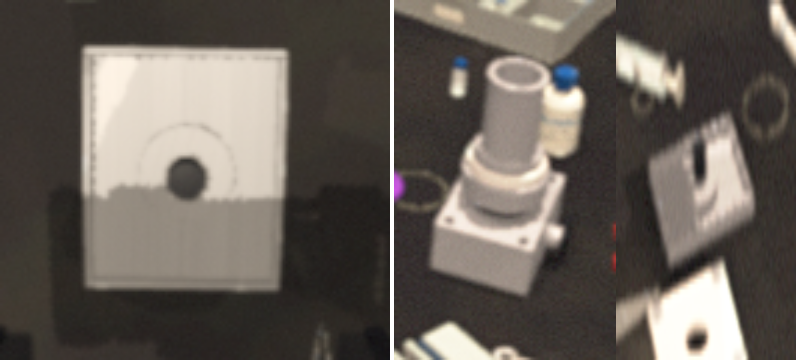

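The wrist crop shows the lid disc centred at (188,172) in the tray, whose centre is (185,168), with the knob up. The funnel still stands on the stack. Now back to the stack for the funnel.

```bash
python3 -m jog '[[[0,-0.5,0],[0,0,0]],[[0.1,-0.9,0],[0,0,0]],[[0.1,-0.95,0],[0,0,0]],[[0.1,-0.95,0],[0,0,0]],[[0.1,-0.95,0],[0,0,0]],[[0.1,-0.95,0],[0,0,0]],[[0.1,-0.95,0],[0,0,0]],[[0.1,-0.95,0],[0,0,0]]]' 0.9 >/dev/null
python3 -m jog '[[[0.1,-0.95,0],[0,0,0]],[[0.1,-0.95,0],[0,0,0]],[[0.2,-0.95,0],[0,0,0]],[[0.2,-0.95,0],[0,0,0]],[[0.2,-0.95,0],[0,0,0]],[[0.2,-0.95,0],[0,0,0]],[[0.2,-0.95,0],[0,0,0]],[[0,-0.95,0],[0,0,0]]]' >/dev/null
python3 -m jog '[[[0,-0.55,0],[0,0,0]],[[0,-0.15,0],[0,0,0]],[[0,0,0],[0,0,0]],[[0,0,0],[0,0,0]]]'
```

```text
clock: 20.55
ee_pos: [637.1, -109.2, 235.1]
tool_rot: [-3.141, 0.0, -0.346]
ft_force: [0.4, 1.1, 0.3]
gripper_width: 78.2
grip_force: 0.0
```

```bash
python3 -m jog '[[[0.1,-0.05,-0.4],[0,0,0]],[[0,0,-0.8],[0,0,0]],[[0,0,-0.9],[0,0,0]],[[0,0,-0.8],[0,0,0]],[[0,0,-0.5],[0,0,0]],[[0,0,-0.2],[0,0,0]],[[0,0,0],[0,0,0]],[[0,0,0],[0,0,0]]]'
python3 -m jog '[[[0,0,0],[0,0,0]],[[0,0,0],[0,0,0]],[[0,0,0],[0,0,0]],[[0,0,0],[0,0,0]],[[0,0,0],[0,0,0]],[[0,0,0],[0,0,0]],[[0,0,0],[0,0,0]],[[0,0,0],[0,0,0]]]' 0 12
```

```text
clock: 21.35
ee_pos: [640.9, -111.2, 127.8]
tool_rot: [-3.141, -0.001, -0.346]
ft_force: [-0.3, -0.3, -0.3]
gripper_width: 78.4
grip_force: 0.0
clock: 22.15
ee_pos: [640.2, -111.5, 127.2]
tool_rot: [3.142, -0.0, -0.347]
ft_force: [0.8, 0.7, 0.5]
gripper_width: 39.4
grip_force: 12.0
```

```bash
python3 -m jog '[[[0,0,0],[0,0,0]],[[0,0,0.1],[0,0,0]],[[0,0,0.15],[0,0,0]],[[0,0,0.25],[0,0,0]],[[0,0,0.4],[0,0,0]],[[0,0,0.5],[0,0,0]],[[0,0,0.4],[0,0,0]],[[0,0,0.2],[0,0,0]]]' 0 30
python3 -m jog '[[[0.1,0.3,0],[0,0,0]],[[0.1,0.6,0],[0,0,0]],[[0.1,0.9,0],[0,0,0]],[[0.1,0.95,0],[0,0,0]],[[0.1,0.95,0],[0,0,0]],[[0.1,0.95,0],[0,0,0]],[[0.1,0.95,0],[0,0,0]],[[0.1,0.9,0],[0,0,0]]]' >/dev/null
python3 -m jog '[[[0.1,0.7,0],[0,0,0]],[[0.1,0.5,0],[0,0,0]],[[0,0.2,0],[0,0,0]],[[0,0,0],[0,0,0]],[[0,0,0],[0,0,0]]]'
```

```text
clock: 22.95
ee_pos: [641.0, -111.6, 189.5]
tool_rot: [-3.141, -0.003, -0.347]
ft_force: [-0.7, -0.4, -1.9]
gripper_width: 38.7
grip_force: 30.0
clock: 24.25
ee_pos: [670.0, 124.7, 187.1]
tool_rot: [3.141, 0.0, -0.348]
ft_force: [-0.5, -0.1, -1.5]
gripper_width: 38.8
grip_force: 30.0
```

```bash
python3 -m jog '[[[0.04,0.02,-0.3],[0,0,0]],[[0,0,-0.6],[0,0,0]],[[0,0,-0.8],[0,0,0]],[[0,0,-0.9],[0,0,0]],[[0,0,-0.8],[0,0,0]],[[0,0,-0.5],[0,0,0]],[[0,0,-0.2],[0,0,0]],[[0,0,0],[0,0,0]]]'
python3 -m jog '[[[0,0,-0.05],[0,0,0]],[[0,0,0],[0,0,0]],[[0,0,0],[0,0,0]]]' | grep -E 'ee_pos|force'
python3 -m jog '[[[0,0,-0.03],[0,0,0]],[[0,0,0],[0,0,0]]]' | grep -E 'ee_pos|force'
```

```text
clock: 25.05
ee_pos: [671.3, 125.5, 63.5]
tool_rot: [3.141, 0.001, -0.347]
ft_force: [-0.3, 0.3, -0.6]
gripper_width: 39.1
grip_force: 30.0
ee_pos: [672.0, 126.3, 63.8]
ft_force: [-0.2, 0.2, -1.8]
grip_force: 30.0
ee_pos: [671.4, 126.2, 62.0]
ft_force: [0.1, 0.7, -1.6]
grip_force: 30.0
```

```bash
python3 -m jog '[[[0,-0.02,-0.1],[0,0,0]],[[0,0,0],[0,0,0]]]' | grep -E 'ee_pos|ft_force'
python3 -m jog '[[[0,0,-0.03],[0,0,0]],[[0,0,0],[0,0,0]]]' | grep -E 'ee_pos|ft_force'
python3 -m jog '[[[0,0,-0.02],[0,0,0]],[[0,0,0],[0,0,0]]]' | grep -E 'ee_pos|ft_force'
```

```text
ee_pos: [671.0, 125.3, 58.2]
ft_force: [-0.1, -0.1, -1.8]
ee_pos: [671.3, 125.4, 57.6]
ft_force: [-0.1, 0.1, -1.6]
ee_pos: [671.5, 125.5, 57.3]
ft_force: [-0.0, -0.3, -1.5]
```

```bash
python3 -m jog '[[[0,0,-0.02],[0,0,0]],[[0,0,0],[0,0,0]]]' | grep -E 'ee_pos|ft_force'
python3 -m jog '[[[0,0,-0.02],[0,0,0]],[[0,0,0],[0,0,0]]]' | grep -E 'ee_pos|ft_force'
```

```text
ee_pos: [671.7, 125.5, 57.2]
ft_force: [0.1, -0.4, 1.7]
ee_pos: [671.8, 125.5, 57.1]
ft_force: [-1.7, -0.2, 5.0]
```

Contact at 57.2, exactly the expected seat. Release, rise, and go back to the stack.

```bash
python3 -m jog '[[[0,0,0.02],[0,0,0]],[[0,0,0],[0,0,0]],[[0,0,0],[0,0,0]],[[0,0,0],[0,0,0]],[[0,0,0],[0,0,0]],[[0,0,0],[0,0,0]]]' 0.75 | tail -3
python3 -m jog '[[[0,0,0.2],[0,0,0]],[[0,0,0.5],[0,0,0]],[[0,0,0.9],[0,0,0]],[[0,0,1],[0,0,0]],[[0,0,1],[0,0,0]],[[0,0,0.8],[0,0,0]],[[0,0,0.5],[0,0,0]],[[0,0,0.2],[0,0,0]]]' 0.95 | sed -n 2p
python3 -m jog '[[[-0.1,-0.4,0],[0,0,0]],[[-0.1,-0.7,0],[0,0,0]],[[-0.1,-0.95,0],[0,0,0]],[[-0.1,-0.95,0],[0,0,0]],[[-0.1,-0.95,0],[0,0,0]],[[-0.1,-0.95,0],[0,0,0]],[[-0.1,-0.95,0],[0,0,0]],[[-0.1,-0.9,0],[0,0,0]]]' >/dev/null
python3 -m jog '[[[-0.1,-0.6,0],[0,0,0]],[[-0.1,-0.4,0],[0,0,0]],[[0,-0.1,0],[0,0,0]],[[0,0,0],[0,0,0]],[[0,0,0],[0,0,0]]]'
python3 w.py wd1
python3 - <<'E'
from w import *
im=cv2.imread('pics/wd1.png')[90:240,150:350]
s=bot.get_image('scene')[:,:,::-1][170:280,255:385]
cv2.imwrite('pics/v7.png',np.hstack([cv2.resize(im,(440,330),interpolation=cv2.INTER_CUBIC),cv2.resize(s,(360,330))[:, :360]]))
m=load('wd1')
for z in(81,84,72):print(z,(proj(m,(640,-111,z),True)-[150,90])*2.2)
E
```

```text
ft_force: [-0.2, 0.2, -0.1]
gripper_width: 64.7
grip_force: 0.0
ee_pos: [672.5, 125.7, 213.7]
clock: 29.25
ee_pos: [641.6, -109.2, 209.6]
tool_rot: [-3.141, -0.0, -0.346]
ft_force: [0.2, 0.5, -0.2]
gripper_width: 83.0
grip_force: 0.0
[ 641.5794741  -109.22181433  209.58349554] [-3.14140853e+00 -4.28120294e-06 -3.45775765e-01]
81 [224.90338094 206.60371219]
84 [224.93212772 208.08148423]
72 [224.8202922  202.33487797]
```

View pics/v7.png

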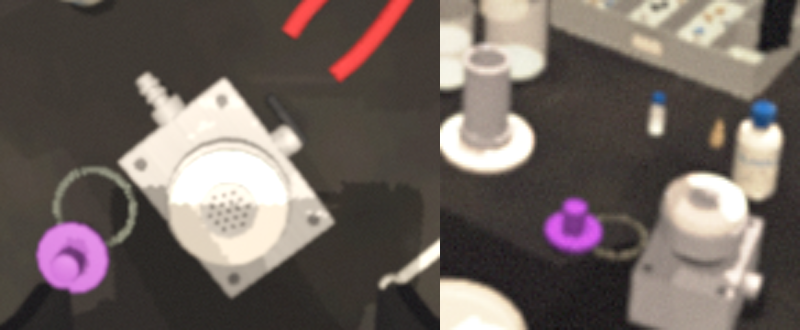

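The funnel stands upright on the post, its rim at right-panel (487,55). The support disc sits on the stack, perforated middle at left-panel (229,209), matching the expected (225,208). I'll go down beside the head and use low-force closing widths (62 = head, 56 = disc) to find the right grip height.

```bash
python3 -m jog '[[[-0.04,-0.07,-0.5],[0,0,0]],[[0,0,-0.9],[0,0,0]],[[0,0,-1],[0,0,0]],[[0,0,-0.9],[0,0,0]],[[0,0,-0.7],[0,0,0]],[[0,0,-0.5],[0,0,0]],[[0,0,-0.3],[0,0,0]],[[0,0,0],[0,0,0]]]' 0.9
python3 -m jog '[[[0,0,-0.02],[0,0,0]],[[0,0,0],[0,0,0]],[[0,0,0],[0,0,0]],[[0,0,0],[0,0,0]],[[0,0,0],[0,0,0]],[[0,0,0],[0,0,0]],[[0,0,0],[0,0,0]]]' 0.5 4
```

```text
clock: 30.15
ee_pos: [639.5, -111.5, 64.3]
tool_rot: [3.141, 0.003, -0.346]
ft_force: [0.4, 0.7, 0.5]
gripper_width: 77.9
grip_force: 0.0
clock: 30.85
ee_pos: [640.6, -112.1, 65.8]
tool_rot: [-3.141, -0.001, -0.347]
ft_force: [0.0, 0.0, 4.2]
gripper_width: 55.7
grip_force: 4.0
```

```bash
python3 -m jog '[[[0,0,0],[0,0,0]],[[0,0,0],[0,0,0]],[[0,0,0.05],[0,0,0]],[[0,0,0],[0,0,0]],[[0,0,0],[0,0,0]]]' 0.72
python3 -m jog '[[[0,0,0],[0,0,0]],[[0,0,0],[0,0,0]],[[0,0,0],[0,0,0]],[[0,0,0],[0,0,0]],[[0,0,0],[0,0,0]],[[0,0,0],[0,0,0]]]' 0.5 8
```

```text
clock: 31.35
ee_pos: [640.0, -112.1, 66.2]
tool_rot: [3.142, 0.001, -0.347]
ft_force: [0.5, -0.2, 1.0]
gripper_width: 62.6
grip_force: 0.0
clock: 31.95
ee_pos: [640.1, -112.1, 66.5]
tool_rot: [3.142, 0.0, -0.347]
ft_force: [0.3, -0.3, -0.2]
gripper_width: 55.6
grip_force: 8.0
```

```bash
python3 -m jog '[[[0,0,0],[0,0,0]],[[0,0,0],[0,0,0]],[[0,0,0.1],[0,0,0]],[[0,0,0.15],[0,0,0]],[[0,0,0.25],[0,0,0]],[[0,0,0.4],[0,0,0]],[[0,0,0.4],[0,0,0]],[[0,0,0.3],[0,0,0]]]' 0.5 20
python3 -m jog '[[[-0.3,0.2,0],[0,0,0]],[[-0.7,0.4,0],[0,0,0]],[[-0.8,0.4,0],[0,0,0]],[[-0.8,0.5,0],[0,0,0]],[[-0.8,0.5,0],[0,0,0]],[[-0.8,0.5,0],[0,0,0]],[[-0.8,0.4,0],[0,0,0]],[[-0.6,0.3,0],[0,0,0]]]'
python3 -m jog '[[[0,0,0],[0,0,0]],[[0,0,0],[0,0,0]],[[0,0,0],[0,0,0]]]'
```

```text
clock: 32.75
ee_pos: [640.9, -112.2, 116.6]
tool_rot: [-3.141, -0.002, -0.347]
ft_force: [0.3, 0.3, 0.1]
gripper_width: 55.0
grip_force: 20.0
clock: 33.55
ee_pos: [469.5, -15.6, 114.3]
tool_rot: [3.141, 0.001, -0.346]
ft_force: [-0.1, 0.2, -0.6]
gripper_width: 55.0
grip_force: 20.0
clock: 33.85
ee_pos: [472.8, -16.1, 114.7]
tool_rot: [-3.141, -0.001, -0.347]
ft_force: [0.7, 0.3, 0.4]
gripper_width: 55.3
grip_force: 20.0
```

```bash
python3 -m jog '[[[-0.05,0.03,-0.4],[0,0,0]],[[0,0,-0.8],[0,0,0]],[[0,0,-0.9],[0,0,0]],[[0,0,-0.7],[0,0,0]],[[0,0,-0.45],[0,0,0]],[[0,0,-0.25],[0,0,0]],[[0,0,0],[0,0,0]],[[0,0,0],[0,0,0]]]'
python3 -m jog '[[[0,0,-0.05],[0,0,0]],[[0,0,0],[0,0,0]]]' | grep -E 'ee_pos|ft_force'
python3 -m jog '[[[0,0,-0.05],[0,0,0]],[[0,0,0],[0,0,0]]]' | grep -E 'ee_pos|ft_force'
```

```text
clock: 34.65
ee_pos: [471.4, -15.3, 9.8]
tool_rot: [-3.141, -0.001, -0.347]
ft_force: [0.5, 0.4, -0.4]
gripper_width: 55.5
grip_force: 20.0
ee_pos: [471.1, -15.1, 8.6]
ft_force: [-0.0, -0.7, -0.6]
ee_pos: [470.7, -15.2, 6.7]
ft_force: [-0.9, -0.1, 0.2]
```

```bash
python3 -m jog '[[[0.02,0,-0.06],[0,0,0]],[[0,0,0],[0,0,0]]]' | grep -E 'ee_pos|ft_force'
python3 -m jog '[[[0,0,-0.02],[0,0,0]],[[0,0,0],[0,0,0]]]' | grep -E 'ee_pos|ft_force'
python3 -m jog '[[[0,0,-0.02],[0,0,0]],[[0,0,0],[0,0,0]]]' | grep -E 'ee_pos|ft_force'
python3 -m jog '[[[0,0,-0.02],[0,0,0]],[[0,0,0],[0,0,0]]]' | grep -E 'ee_pos|ft_force'
```

```text
ee_pos: [471.3, -15.2, 4.6]
ft_force: [0.3, 0.3, -0.6]
ee_pos: [471.2, -15.2, 4.0]
ft_force: [0.9, -1.2, -0.2]
ee_pos: [471.3, -15.2, 3.5]
ft_force: [0.3, -0.2, -0.8]
ee_pos: [471.3, -15.2, 3.3]
ft_force: [-0.9, -0.8, 3.7]
```

Contact at TCP 3.4, as expected for the disc on the dish floor. Release and return for the filter base.

```bash
python3 -m jog '[[[0,0,0.02],[0,0,0]],[[0,0,0],[0,0,0]],[[0,0,0],[0,0,0]],[[0,0,0],[0,0,0]]]' 0.71 | tail -3
python3 -m jog '[[[0,0,0.15],[0,0,0]],[[0,0,0.3],[0,0,0]],[[0,0,0.6],[0,0,0]],[[0,0,0.9],[0,0,0]],[[0,0,0.9],[0,0,0]],[[0,0,0.8],[0,0,0]],[[0,0,0.6],[0,0,0]],[[0,0,0.2],[0,0,0]]]' | sed -n 2p
python3 -m jog '[[[0,0,0],[0,0,0]],[[0,0,0],[0,0,0]]]' 0.95 | sed -n 2p
python3 w.py wdish2
python3 -m jog '[[[0.3,-0.2,0],[0,0,0]],[[0.7,-0.4,0],[0,0,0]],[[0.8,-0.4,0],[0,0,0]],[[0.8,-0.5,0],[0,0,0]],[[0.8,-0.5,0],[0,0,0]],[[0.8,-0.5,0],[0,0,0]],[[0.8,-0.4,0],[0,0,0]],[[0.6,-0.3,0],[0,0,0]]]' >/dev/null
python3 -m jog '[[[0,0,0],[0,0,0]],[[0,0,0],[0,0,0]],[[0,0,0],[0,0,0]]]'
python3 w.py wb1
python3 - <<'E'
from w import *
a=cv2.imread('pics/wdish2.png')[110:240,180:330];b=cv2.imread('pics/wb1.png')[90:240,150:350]
cv2.imwrite('pics/v8.png',np.hstack([cv2.resize(a,(360,312),interpolation=cv2.INTER_CUBIC),cv2.resize(b,(416,312),interpolation=cv2.INTER_CUBIC)]))
m=load('wb1');print((proj(m,(640,-111.7,72),True)-[150,90])*2.08+[360,0])
E
```

```text
ft_force: [-0.1, 0.4, 0.1]
gripper_width: 62.1
grip_force: 0.0
ee_pos: [472.5, -15.0, 139.8]
ee_pos: [470.6, -15.3, 136.4]
[470.56443938 -15.33116617 136.37267768] [ 3.14102449e+00  1.38471789e-03 -3.47143811e-01]
clock: 38.4
ee_pos: [638.5, -111.2, 136.3]
tool_rot: [3.141, 0.002, -0.347]
ft_force: [-0.5, 1.2, 0.9]
gripper_width: 82.6
grip_force: 0.0
[ 638.49750845 -111.15951016  136.34944427] [ 3.14106472e+00  1.59580046e-03 -3.46699386e-01]
[567.71174015 226.2720091 ]
```

View pics/v8.png

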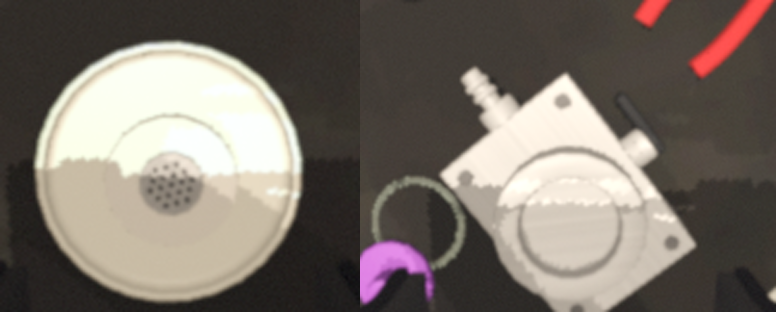

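The disc lies flat in the dish, perforated side up, boss at (171,182) against dish centre (169,171); parallax explains part, leaving roughly 2.5 mm off. The base bore centre (570,227) matches the predicted (568,226). Descend and grip the base.

```bash
python3 -m jog '[[[0.05,-0.02,-0.4],[0,0,0]],[[0,0,-0.7],[0,0,0]],[[0,0,-0.8],[0,0,0]],[[0,0,-0.6],[0,0,0]],[[0,0,-0.3],[0,0,0]],[[0,0,-0.13],[0,0,0]],[[0,0,0],[0,0,0]],[[0,0,0],[0,0,0]]]'
python3 -m jog '[[[0,0,0],[0,0,0]],[[0,0,0],[0,0,0]],[[0,0,0],[0,0,0]],[[0,0,0],[0,0,0]],[[0,0,0],[0,0,0]],[[0,0,0],[0,0,0]],[[0,0,0],[0,0,0]]]' 0.5 10
```

```text
clock: 39.25
ee_pos: [641.5, -111.8, 50.2]
tool_rot: [-3.141, -0.002, -0.346]
ft_force: [-1.0, -0.2, 0.4]
gripper_width: 82.5
grip_force: 0.0
clock: 39.95
ee_pos: [641.0, -111.8, 49.5]
tool_rot: [-3.142, -0.001, -0.347]
ft_force: [0.2, -0.4, 2.7]
gripper_width: 62.1
grip_force: 10.0
```

```bash
python3 -m jog '[[[0,0,0],[0,0,0]],[[0,0,0],[0,0,0]],[[0,0,0.1],[0,0,0]],[[0,0,0.2],[0,0,0]],[[0,0,0.3],[0,0,0]],[[0,0,0.6],[0,0,0]],[[0,0,0.7],[0,0,0]],[[0,0,0.6],[0,0,0]]]' 0.5 30
python3 -m jog '[[[-0.2,0.3,0.1],[0,0,0]],[[-0.4,0.7,0],[0,0,0]],[[-0.6,0.95,0],[0,0,0]],[[-0.6,0.95,0],[0,0,0]],[[-0.6,0.95,0],[0,0,0]],[[-0.6,0.95,0],[0,0,0]],[[-0.6,0.95,0],[0,0,0]],[[-0.6,0.95,0],[0,0,0]]]'
python3 -m jog '[[[-0.6,0.95,0],[0,0,0]],[[-0.6,0.95,0],[0,0,0]],[[-0.6,0.9,0],[0,0,0]],[[-0.5,0.5,0],[0,0,0]],[[-0.2,0.2,0],[0,0,0]],[[0,0,0],[0,0,0]],[[0,0,0],[0,0,0]],[[0,0,0],[0,0,0]]]'
```

```text
clock: 40.75
ee_pos: [641.0, -111.9, 125.7]
tool_rot: [-3.141, -0.001, -0.347]
ft_force: [-0.2, 0.6, -1.1]
gripper_width: 61.0
grip_force: 30.0
clock: 41.55
ee_pos: [512.8, 90.3, 126.6]
tool_rot: [3.141, 0.001, -0.347]
ft_force: [1.0, 0.0, -1.0]
gripper_width: 61.2
grip_force: 30.0
clock: 42.35
ee_pos: [440.1, 193.6, 127.0]
tool_rot: [3.141, 0.0, -0.348]
ft_force: [0.9, 0.5, -1.5]
gripper_width: 61.1
grip_force: 30.0
```

```bash
python3 -m jog '[[[0.25,0.07,0],[0,0,0]],[[0.3,0.07,0],[0,0,0]],[[0,0,0],[0,0,0]],[[0,0,0],[0,0,0]],[[0,0,0],[0,0,0]]]'
python3 -m jog '[[[0,0,-0.3],[0,0,0]],[[0,0,-0.5],[0,0,0]],[[0,0,-0.5],[0,0,0]],[[0,0,-0.5],[0,0,0]],[[0,0,-0.3],[0,0,0]],[[0,0,-0.1],[0,0,0]],[[0,0,0],[0,0,0]]]'
python3 w.py wb2
```

```text
clock: 42.85
ee_pos: [456.2, 198.1, 126.9]
tool_rot: [3.141, 0.0, -0.347]
ft_force: [-0.7, -0.1, -0.2]
gripper_width: 61.3
grip_force: 30.0
clock: 43.55
ee_pos: [456.2, 198.3, 60.8]
tool_rot: [3.141, 0.0, -0.347]
ft_force: [0.4, -0.8, -1.1]
gripper_width: 61.4
grip_force: 30.0
[456.15351168 198.29885013  60.81898268] [ 3.14084063e+00  3.05419714e-04 -3.46569123e-01]
```

No contact, so the stem is in the hole. Lower to the seat.

```bash
python3 -m jog '[[[0,0,-0.2],[0,0,0]],[[0,0,-0.1],[0,0,0]],[[0,0,0],[0,0,0]],[[0,0,0],[0,0,0]]]' | grep -E 'ee_pos|ft_force'
python3 -m jog '[[[0,0,-0.03],[0,0,0]],[[0,0,0],[0,0,0]]]' | grep -E 'ee_pos|ft_force'
python3 -m jog '[[[0,0,-0.03],[0,0,0]],[[0,0,0],[0,0,0]]]' | grep -E 'ee_pos|ft_force'
```

```text
ee_pos: [456.4, 198.4, 52.2]
ft_force: [-0.3, 0.3, -0.7]
ee_pos: [456.3, 198.4, 51.3]
ft_force: [0.5, -1.0, -0.7]
ee_pos: [456.2, 198.3, 50.3]
ft_force: [-0.3, 0.3, -0.6]
```

```bash
for i in 1; do python3 -m jog '[[[0,0,-0.02],[0,0,0]],[[0,0,0],[0,0,0]]]' | grep -E 'ee_pos|ft_force'; done
python3 -m jog '[[[0,0,-0.02],[0,0,0]],[[0,0,0],[0,0,0]]]' | grep -E 'ee_pos|ft_force'
python3 -m jog '[[[0,0,-0.02],[0,0,0]],[[0,0,0],[0,0,0]]]' | grep -E 'ee_pos|ft_force'
```

```text
ee_pos: [456.3, 198.4, 49.7]
ft_force: [0.8, 0.3, -1.3]
ee_pos: [456.3, 198.4, 49.5]
ft_force: [-0.3, -0.3, 2.4]
ee_pos: [456.4, 198.4, 49.5]
ft_force: [-2.9, -1.6, 7.3]
```

Seated at TCP 49.5, the expected height. Release, retreat, and take the final look.

```bash
python3 -m jog '[[[0,0,0.03],[0,0,0]],[[0,0,0],[0,0,0]],[[0,0,0],[0,0,0]],[[0,0,0],[0,0,0]],[[0,0,0],[0,0,0]]]' 0.9 | tail -3
python3 -m jog '[[[0,0,0.2],[0,0,0]],[[0,0,0.4],[0,0,0]],[[0,0,0.8],[0,0,0]],[[0,0,1],[0,0,0]],[[0,0,1],[0,0,0]],[[0,0,1],[0,0,0]],[[0,0,0.8],[0,0,0]],[[0,0,0.4],[0,0,0]]]' | sed -n 2p
python3 -m jog '[[[0,0,0],[0,0,0]],[[0,0,0],[0,0,0]],[[0,0,0],[0,0,0]]]'
python3 w.py wb3
python3 - <<'E'
from w import *
a=cv2.imread('pics/wb3.png')[90:230,170:330]
s=bot.get_image('scene')[:,:,::-1][150:310,140:350]
cv2.imwrite('pics/v9.png',np.hstack([cv2.resize(a,(343,300),interpolation=cv2.INTER_CUBIC),cv2.resize(s,(394,300),interpolation=cv2.INTER_CUBIC)]))
E
```

```text
ft_force: [0.3, -0.0, 0.1]
gripper_width: 77.9
grip_force: 0.0
ee_pos: [457.1, 198.9, 220.3]
clock: 46.6
ee_pos: [455.5, 197.8, 215.8]
tool_rot: [3.139, 0.002, -0.347]
ft_force: [-0.5, 0.0, -0.0]
gripper_width: 78.3
grip_force: 0.0
[455.4799186  197.84297836 215.80812638] [ 3.13883585e+00  1.97835620e-03 -3.47002788e-01]
```

View pics/v9.png

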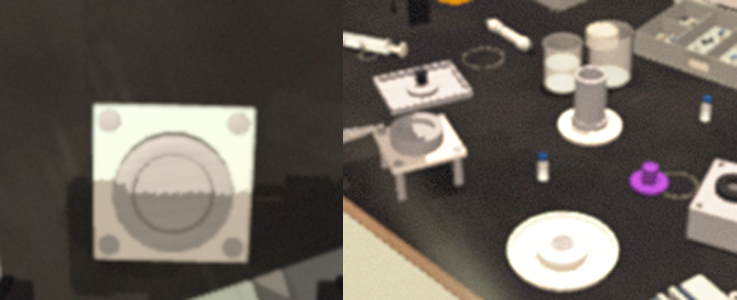

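The final view shows the base head centred and flat on the stand (173,192), the lid in the tray with its knob up, the funnel upright on the post, and the disc in the dish. The beakers are where they were.

```bash
python3 -c "
from cell import bot
print(bot.close_job())"
```

```text
the job is handed in; nothing more can be done
None
```

The job is handed in at about 47 s: lid, funnel, support disc and filter base were moved in that order and each stands in its place (the disc about 2.5 mm off the dish's middle), with the beaker and the purple look-alike untouched.

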